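# Slide a flat scraper to the shelf edge, pick it up and put it in the tool tray

## Robot

A 6-joint arm with a two-finger parallel gripper is mounted at the origin on the work surface. World frame = base frame: x ahead of the robot, y to its left, z up, the work surface at z = 0. Lengths are in m, angles in degrees, forces in N, time in s.
With the tool pointing down it reaches from about 0.35 to 0.875 m from the base axis. Payload 4.2 kg.
Tool frame: the origin (TCP) lies at the very end of the fingers, on their centre line; the grasp point (between the pads) lies 19 mm behind it; z points along the fingers, y is the line along which they close (so a half turn about z gives the same grasp; the last joint's range is limited). The gripper opens to 87 mm and grips with 3 to 60 N. Pads are 19 mm wide; open, the fingers measure 117 mm over their backs; the gripper's body (75 mm by 190 mm) begins 51 mm behind the grasp point.
Start: joints at [78.873, 22.042, 0.453, 0, -68.411, -14.817], TCP at [0.273, 0.562, 0.223] pointing down, gripper open.
Joint ranges: [-179.83, 179.83], [-69.29, 118.12], [-61.27, 80.66], [-181.25, 117.63], [-171.15, -9.14], [-177.46, 177.46]. Speed limits (degrees/s): [159.86, 159.86, 180, 180, 180, 180].

## Interface

Orientations are given as a 3x3 rotation matrix whose columns are the frame's x, y, z axes.
In Python, from station import sense, optics, r gives the robot as it stands. The module is installed in compiled form; this text tells all that it offers.
- The arm moves only by the shell command python3 -m pendant 'ROWS' [OPENING]. ROWS is JSON, a list that holds one entry, the list of rows, each a list of 4 numbers: the shift along the tool's x, y, z normalised to -1 to 1, where 1 is 100 mm, then the turn about the tool's z normalised to -1 to 1, where 1 is 2 rad. A call has 1 to 8 rows; each row is the pose to reach, as a shift and turn from the pose commanded when the call began, along the tool's axes at that moment; what a row does not reach only later rows make up. A row lasts 1/10 s, in which the tool goes at most 50 mm and 8.59 degrees, less where a joint would pass 70% of its speed; a pose out of reach is approached as far as the arm can. A call with a number of a shift or a turn outside -1 to 1 is refused whole. A call with a gripper value outside its range is refused whole. OPENING is the closure, from 0 (fully open) to 1 (shut), set as the call begins (- or left out, the last holds). The fingers move at their own pace and stop on an object; the grip force is fixed at half the most. Time passes only in rows, so rows that repeat a pose let the fingers close. It gives the time, the measured TCP pose, the force, the opening and the grip force at its end, in the units of the state.
- sense(): the state, without advancing time (a new reading comes with each control period).
- optics.capture(name): name is "side" or "top"; returns the picture (480x640x3 uint8, red, green, blue); there is no depth.
- optics.get_calibration(name): a dict with "camera_matrix" (3x3 intrinsics, pixels), "camera_from_world" (4x4, takes a point from world to camera coordinates). Camera axes: x right, y down, z forward; pixel columns grow to the right and rows downward; lengths in m; the calibration is good to about 2 mm. A picture is of the moment at which its call begins. get_calibration takes no time and is no camera call.
- r.finish_job(): hands the job in; it is judged then, once.
The state is a dict: "time_s": time; "joints": joint angles; "joint_velocities": joint speeds; "effort": joint torques, N m; "tcp_pos": TCP position; "ee_rot": TCP orientation; "wrist_force": force on the tool from outside, world axes, zero at the start; "moment": the same for the moment, N m; "gripper_width": opening from 0.0 (shut) to 1.0 (fully open); "gripper_force": force on a finger pad.
Only numpy, scipy, OpenCV 4.12 (cv2) and the standard library are available. Lean on these libraries where they do the work, as an engineer would, in place of code of your own. Each camera call takes 0.05 s, during which the arm holds its last target. There are 200 camera calls.

## Task

The flat scraper lies on the low plywood shelf and is too thin to pick up cleanly there: slide it until about half of its handle juts out over the shelf's front edge, then pick it up by the handle and lift it clear of the shelf. Lay it flat in the wide, empty compartment of the white tool tray and let go, leaving everything else where it is.

Things in the scene. Friction and masses are not known exactly. Their poses are not given: they have to be found in the camera images.
- scraper: black one-piece plastic scraper, a flat plate 160 mm long, 2 mm thick all over, about 50 g. Origin at half length on the underside, z up, +x to the blade. Handle 28 mm wide, x -80 mm (round end) to +12 mm, widening to the 70 mm blade at x +30 to +80 mm. Balances at x +18 mm. Starts flat on the shelf, handle towards its front edge, up to 0.45 rad askew. Slides when pressed down and drawn along
- scraper_handle_end (a point): rounded free end of the scraper's handle (x = -80 mm of the scraper), at half thickness
- scraper_handle (a point): middle of the scraper's handle (x = -34 mm of the scraper), at half thickness
- scraper_blade_end (a point): middle of the scraper's blade edge (x = +80 mm of the scraper), at half thickness
- riser: low plywood shelf, fixed on the wooden base left or right of the middle: board 240 mm deep (x), 360 mm wide (y), 12 mm thick, top 90 mm above the base, on side panels at y +-160 mm set 10 mm back from the front; otherwise open below the front edge. Origin on the base under the board's centre; z up, -x towards the front edge, which faces the robot
- riser_front (a point): middle of the shelf's front edge, on the top face of the board; axes as the shelf's: -x points out over the edge, y runs along it, z up
- tray: open white plastic tool tray, fixed on the wooden base on the other side from the shelf: 240 mm long (x), 215 mm wide (y), 45 mm high, walls and floor 4 mm. A divider along x parts a wide empty compartment (+y) from a narrow one (-y) that holds a hand brush. Origin on the base under its centre, z up
- tray_wide (a point): centre of the floor (top face of it, 4 mm above the base) of the wide compartment, which is 232 mm long (x of the tray) and 129 mm wide (y) inside; walls 41 mm high above the floor; axes as the tray's
- scoop: white measuring scoop, cup 52 mm across and 34 mm high, 70 mm handle, on the shelf's back left (+y) part; origin under the cup. Bystander
- tin: round shallow metal tin, 70 mm across, 27 mm high, on the shelf's back right (-y) part; origin under its centre. Bystander
- brush: hand scrub brush 100 x 42 mm, 36 mm high, bristles down in the tray's narrow compartment; origin under its centre. Bystander
- spray_bottle: glass spray bottle, 72 mm across, 222 mm high, standing on the right of the base; origin under its centre, z up. Bystander
- jar: glass jar with lid, 84 mm across, 110 mm high, standing on the left of the base; origin under its centre. Bystander
There are look-alikes about, which are no part of the job. Of the things that look like the scraper, the smallest one is meant.

How it is judged (in metres and radians):
On the way, in this order (a step that is already met when the one before it is completed fails the run):
1. the scraper lies flat on the shelf with at least 30 mm of its handle out over the front edge (x of scraper_handle_end in the frame of riser_front between -0.1 and -0.03 m and y of scraper_handle_end in the frame of riser_front between -0.18 and 0.18 m and z of scraper_handle_end in the frame of riser_front between -0.008 and 0.012 m and z of scraper_blade_end in the frame of riser_front between -0.004 and 0.012 m), for 0.2 s.
2. the scraper is held by its handle between the fingers, at least 12 mm clear of the shelf top (z of each of scraper_handle_end, scraper_blade_end in the frame of riser_front above 0.012 m and contact force between the fingers and scraper above 0.5 N and distance between the grasp point and scraper_handle below 0.07 m), for 0.2 s.
At the end, for the whole second after the job is handed in: The scraper lies at rest in the tray's wide compartment, both its ends inside the walls and within 12 mm of the compartment's floor (x of scraper_handle_end in the frame of tray_wide between -0.117 and 0.117 m and y of scraper_handle_end in the frame of tray_wide between -0.066 and 0.066 m and z of scraper_handle_end in the frame of tray_wide between -0.002 and 0.012 m and x of scraper_blade_end in the frame of tray_wide between -0.117 and 0.117 m and y of scraper_blade_end in the frame of tray_wide between -0.066 and 0.066 m and z of scraper_blade_end in the frame of tray_wide between -0.002 and 0.012 m and linear speed of scraper below 0.02 m/s); the robot touches nothing.
It fails at once if something else on the shelf, in the tray or on the base is shifted by more than 30 mm (distance of any of scoop, tin, brush, spray_bottle, jar from where it was at the start of the episode above 0.03 m).
It fails at once if the spray bottle or the jar is knocked over (angle between any of spray_bottle, jar's own z axis and vertical above 0.5 rad).
It also fails if it takes over 51 s, if anything falls off the work surface, if the arm or the gripper's body presses on something with over 40 N, if the wrist force passes 120 N, or if a joint passes its speed limit or range.

## Working session

There is one attempt and no reset: what is moved stays moved. The work goes in short steps, Python scripts to look and compute and a shell command to move; the robot and the scene stay as the last step left them, time stands still between calls to the robot, and variables do not carry over. Pictures are saved under pics/ and viewed, at most 10 in all, crops included, and the job is handed in when it is done.

```bash
mkdir -p pics; cat > h.py <<'E'
import numpy as np, cv2
from station import sense, optics, r
def ray(name,u,v):
    c=optics.get_calibration(name); K=np.array(c["camera_matrix"]); T=np.array(c["camera_from_world"])
    R,t=T[:3,:3],T[:3,3]; o=-R.T@t; d=R.T@np.linalg.inv(K)@np.array([u,v,1.]); return o,d
def onz(name,u,v,z):
    o,d=ray(name,u,v); return o+d*(z-o[2])/d[2]
def px(name,p):
    c=optics.get_calibration(name); q=np.array(c["camera_from_world"])@np.r_[p,1.]; q=np.array(c["camera_matrix"])@q[:3]; return q[:2]/q[2]
def snap(name,f):
    im=optics.capture(name); cv2.imwrite(f,im[:,:,::-1]); return im
E
python3 - <<'E'
from h import *
for n in ("top","side"):
    snap(n,f"pics/{n}0.png"); print(n,ray(n,320,240))
s=sense(); print(s)
E
```

```text
top (array([0.35957337, 0.02712992, 1.33002593]), array([ 0.08887698,  0.004772  , -0.9960907 ]))
side (array([ 0.34979632, -1.25958717,  0.81282847]), array([ 0.07322927,  0.86264088, -0.50058874]))
{'time_s': 0.1, 'joints': array([ 7.88728212e+01,  2.20858248e+01,  3.87893035e-01, -2.40704522e-02,
       -6.84119803e+01, -1.48170828e+01]), 'joint_velocities': array([-0.06659227, -0.12571341,  0.21968244,  0.04031776, -0.01778176,
       -0.0364682 ]), 'effort': array([ 4.99076632e-04, -3.91688383e+01,  1.87934572e+01,  4.23191428e+00,
        1.34518815e-02, -7.85612019e-05]), 'tcp_pos': array([0.27318511, 0.56153552, 0.22157976]), 'ee_rot': array([[ 8.99152320e-01, -4.37635164e-01, -7.53503008e-04],
       [-4.37635798e-01, -8.99150512e-01, -1.80684628e-03],
       [ 1.13226854e-04,  1.95438992e-03, -9.99998084e-01]]), 'wrist_force': array([-0.28932974,  0.43661945,  0.29228916]), 'moment': array([0.02721338, 0.00309272, 0.05545731]), 'gripper_force': 0.0, 'gripper_width': 0.9950706218159526}
```

View pics/top0.png

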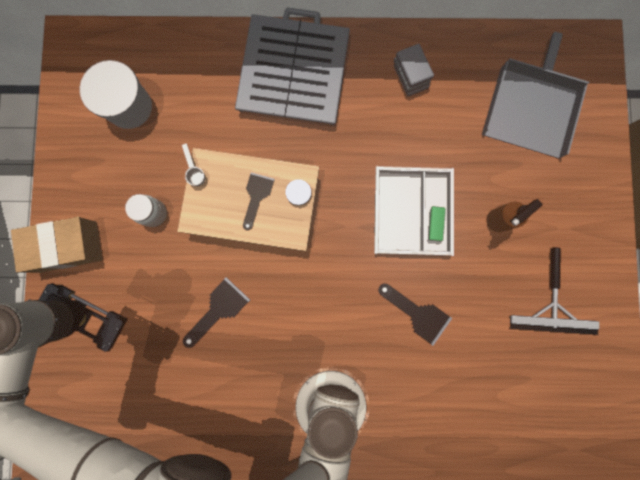

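View pics/side0.png

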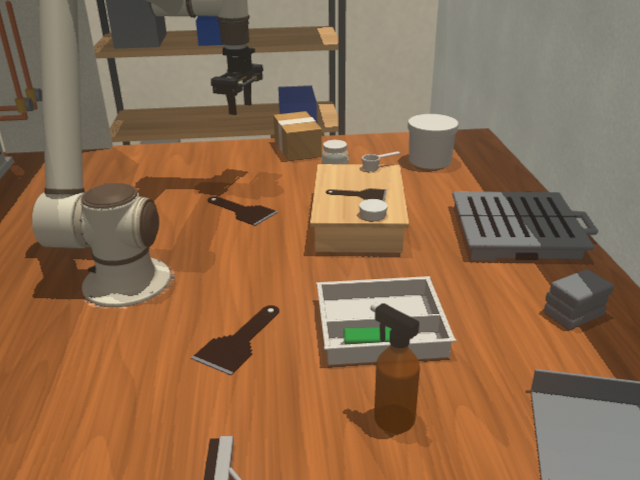

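Three scraper-like things show in the top view: one on the shelf at (258,200), one on the base at (215,313), and one on the base at (415,313). The shelf one is the shortest and lies on the shelf as described. I'll measure all three and confirm with a crop.

```bash
cat >> h.py <<'E'
def scr(im,x0,y0,x1,y1,z,th=75,k=1):
    m=np.zeros(im.shape[:2],np.uint8); m[y0:y1,x0:x1]=(im[y0:y1,x0:x1].max(2)<th)
    n,l,st,_=cv2.connectedComponentsWithStats(m); i=1+st[1:,4].argmax(); v,u=np.nonzero(l==i)
    P=np.array([onz("top",a,b,z)[:2] for a,b in zip(u,v)]); c=P.mean(0)
    w,V=np.linalg.eigh(np.cov((P-c).T)); a=V[:,1]; s=(P-c)@a; t=(P-c)@V[:,0]
    # blade end = wider half
    if t[s>0].std()<t[s<0].std(): a=-a; s=-s
    return c+a*s.min(), c+a*s.max(), np.degrees(np.arctan2(a[1],a[0])), s.max()-s.min(), len(u)
E
python3 - <<'E'
from h import *
im=cv2.imread("pics/top0.png")[:,:,::-1]
print("shelf",scr(im,235,165,282,238,.092))
print("left",scr(im,180,275,250,350,.002))
print("right",scr(im,375,280,455,345,.002))
for n,q in dict(riser=[(195,150),(319,166),(308,250),(179,232)]).items():
    for a in q: print(n,onz("top",*a,.09).round(3))
for a in [(375,168),(453,168),(454,255),(375,255)]: print("tray",onz("top",*a,.045).round(3))
for n,a,z in [("tin",(298,192),.117),("scoop",(196,177),.124),("jar",(143,208),.11),("div",(423,210),.045)]: print(n,onz("top",*a,z).round(3))
cv2.imwrite("pics/crop1.png",cv2.resize(im[140:360,170:470,::-1],None,fx=2.6,fy=2.6,interpolation=2))
E
```

```text
Traceback (most recent call last):
  File "h.py", line 14, in scr
    n,l,st,_=cv2.connectedComponentsWithStats(m); i=1+st[1:,4].argmax(); v,u=np.nonzero(l==i)
                                                      ~~~~~~~~~~~~~~~^^
ValueError: attempt to get argmax of an empty sequence
```

```bash
python3 - <<'E'
from h import *
im=cv2.imread("pics/top0.png")[:,:,::-1]
print(im[185,262],im[210,254],im[200,240],im[310,225])
for nm,b,z in [("shelf",(235,165,282,238),.092),("left",(180,275,250,350),.002),("right",(375,280,455,345),.002)]:
    try: print(nm,scr(im,*b,z,th=110))
    except Exception as e: print(e)
for n,q in dict(riser=[(195,150),(319,166),(308,250),(179,232)]).items():
    for a in q: print(n,onz("top",*a,.09).round(3))
for a in [(375,168),(453,168),(454,255),(375,255)]: print("tray",onz("top",*a,.045).round(3))
for n,a,z in [("tin",(298,192),.117),("scoop",(196,177),.124),("jar",(143,208),.11),("div",(423,210),.045)]: print(n,onz("top",*a,z).round(3))
cv2.imwrite("pics/crop1.png",cv2.resize(im[140:360,170:470,::-1],None,fx=2.6,fy=2.6,interpolation=2))
E
```

```text
[99 85 78] [98 85 77] [225 183 139] [72 59 55]
shelf (array([0.51646077, 0.23331112]), array([0.64362941, 0.19751855]), np.float64(-15.719656486359039), np.float64(0.13210969588387006), 627)
left (array([0.16769009, 0.42435072]), array([0.32824704, 0.27928711]), np.float64(-42.09789209649196), np.float64(0.2163838834047565), 1466)
time passes only in moves, steps and waits
riser [0.722 0.387 0.09 ]
riser [0.679 0.037 0.09 ]
riser [0.442 0.066 0.09 ]
riser [0.49  0.423 0.09 ]
tray [ 0.685 -0.125  0.045]
tray [ 0.687 -0.352  0.045]
tray [ 0.434 -0.349  0.045]
tray [ 0.432 -0.124  0.045]
tin [0.599 0.094 0.117]
scoop [0.637 0.372 0.124]
jar [0.553 0.518 0.11 ]
div [ 0.563 -0.263  0.045]
```

View pics/crop1.png

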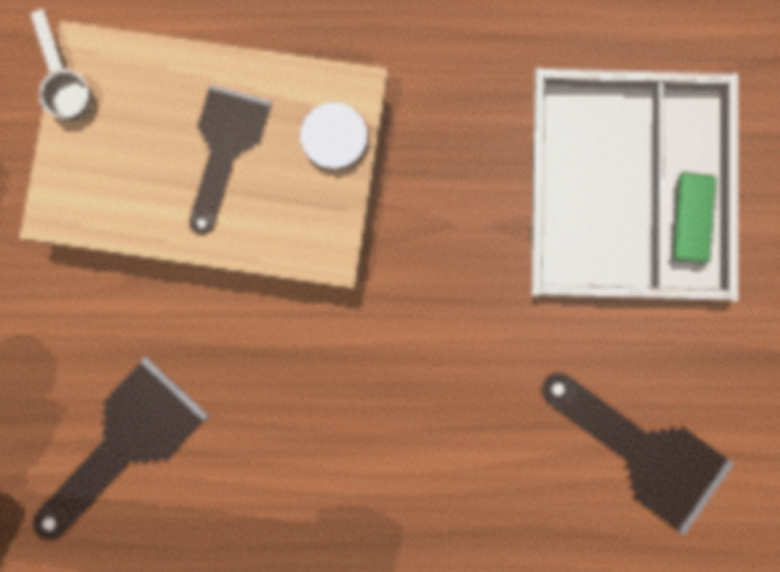

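The crop shows the three scrapers. The one on the shelf (handle end ≈ (247,230), blade edge middle ≈ (262,176)) is about 160 mm long, against about 216 mm for the other two on the base. It is the smallest, so it's the target. Next I'll compute the press move.

```bash
python3 - <<'E'
import re
s=open('h.py').read()
s=s.replace('def ray(name','CAL={n:optics.get_calibration(n) for n in ("top","side")}\ndef ray(name').replace('c=optics.get_calibration(name)','c=CAL[name]')
s+='''
fl,fr=onz("top",177.7,232.3,.09)[:2],onz("top",306.9,251.5,.09)[:2]
FM=(fl+fr)/2; yr=(fl-fr)/np.linalg.norm(fl-fr); xr=np.array([yr[1],-yr[0]])
def inriser(p): d=np.asarray(p)[:2]-FM; return np.array([d@xr,d@yr])
def rows(target,yaw=None):
    """shift (units of 100mm) in tool axes from the present pose to world target; turn (units 2rad)"""
    q=sense(); R=q["ee_rot"]; d=R.T@(np.asarray(target)-q["tcp_pos"])/.1
    y0=np.degrees(np.arctan2(R[1,0],R[0,0])); t=0 if yaw is None else -np.radians(yaw-y0)/2
    return d.round(3),round(t,3),y0.round(1)
'''
open('h.py','w').write(s)
E
python3 - <<'E'
from h import *
im=cv2.imread("pics/top0.png")[:,:,::-1]
print(FM,xr,np.linalg.norm(fl-fr))
print("mask",scr(im,235,165,282,238,.092,th=125)); print(scr(im,375,280,455,345,.002,th=110)[3])
h=onz("top",246.9,229.6,.092)[:2]; b=onz("top",262.3,176.5,.092)[:2]
a=(b-h)/np.linalg.norm(b-h); print(h,b,np.linalg.norm(b-h),np.degrees(np.arctan2(a[1],a[0])),inriser(h),inriser(b))
P=(h+b)/2+a*.025; yaw=np.degrees(np.arctan2(a[1],a[0]))
print(P,rows([*P,.20],yaw),rows([*P,.11],yaw))
E
```

```text
[0.46353835 0.24794078] [ 0.99011048 -0.14028981] 0.3616213811822184
mask (array([0.49901818, 0.23730754]), array([0.64516982, 0.19721306]), np.float64(-15.340811892703226), np.float64(0.15155153922183073), 714)
0.21488428861036307
[0.4975049  0.23528432] [0.64719271 0.19570322] 0.1548325039972434 -14.811403825105652 [ 0.03540621 -0.00776613] [ 0.18916651 -0.02595612]
[0.59651812 0.20910282] (array([4.45 , 1.753, 0.22 ]), np.float64(-0.097), np.float64(-26.0)) (array([4.45 , 1.752, 1.12 ]), np.float64(-0.097), np.float64(-26.0))
```

```bash
python3 -m pendant '[[[0.4,0.15,0,-0.04],[0.8,0.3,0,-0.08],[1,0.4,0,-0.1],[1,0.4,0,-0.1]]]' 1
python3 -m pendant '[[[0.45,0.1,0,0],[0.9,0.2,0,0],[0.9,0.2,0,0]]]' >/dev/null
python3 -m pendant '[[[0.45,0.1,0,0],[0.9,0.2,0,0],[0.9,0.2,0,0]]]' 
python3 -c "
from h import *
print(rows([.5965,.209,.13],-15))"
```

```text
time_s: 0.5
tcp_pos: [0.3471, 0.4799, 0.2223]
ee_rot: [[0.967, -0.253, -0.001], [-0.253, -0.967, -0.001], [-0.0, 0.001, -1.0]]
wrist_force: [-0.5, 0.3, 1.2]
gripper_width: 0.723
gripper_force: 0.0
time_s: 1.1
tcp_pos: [0.513, 0.3969, 0.2214]
ee_rot: [[0.967, -0.255, -0.0], [-0.255, -0.967, -0.001], [0.0, 0.001, -1.0]]
wrist_force: [-0.4, 0.5, -0.6]
gripper_width: 0.172
gripper_force: 0.0
(array([1.287, 1.603, 0.916]), np.float64(0.002), np.float64(-14.8))
```

```bash
python3 -m pendant '[[[0.35,0.45,0,0],[0.65,0.8,0,0],[0.65,0.8,0,0]]]' >/dev/null
python3 -m pendant '[[[0.35,0.4,0.2,0],[0.6,0.8,0.4,0],[0.6,0.8,0.7,0],[0.6,0.8,0.8,0],[0.6,0.8,0.8,0],[0.6,0.8,0.8,0]]]' 
python3 -c "
from h import *
print(rows([.5965,.209,.11],-15))
im=snap('top','pics/t1.png'); cv2.imwrite('pics/c2.png',cv2.resize(im[130:270,170:330,::-1],None,fx=4,fy=4))
im=snap('side','pics/s1.png'); cv2.imwrite('pics/c3.png',cv2.resize(im[120:260,280:440,::-1],None,fx=4,fy=4))
cv2.imwrite('pics/c23.png',cv2.resize(np.hstack([cv2.imread('pics/c2.png'),cv2.imread('pics/c3.png')]),(800,350)))
"
```

```text
time_s: 2.0
tcp_pos: [0.5915, 0.2143, 0.1437]
ee_rot: [[0.969, -0.248, 0.002], [-0.248, -0.969, 0.001], [0.002, -0.001, -1.0]]
wrist_force: [-0.6, 0.4, 0.0]
gripper_width: 0.009
gripper_force: 0.0
(array([0.061, 0.04 , 0.337]), np.float64(0.006), np.float64(-14.4))
```

View pics/c23.png

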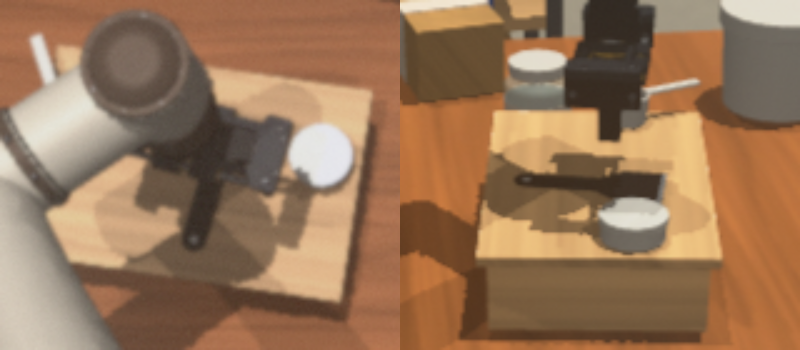

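The left half (top crop) shows the gripper over the scraper's neck, with the handle visible below it. The right half (side crop) shows the closed fingertips above the scraper. I'll go down until contact.

```bash
python3 -m pendant '[[[0.05,0.04,0.2,0],[0.05,0.04,0.4,0],[0.05,0.04,0.45,0],[0.05,0.04,0.48,0],[0.05,0.04,0.48,0],[0.05,0.04,0.48,0]]]'; python3 -m pendant '[[[0,0,0.02,0],[0,0,0.04,0],[0,0,0.04,0],[0,0,0.04,0]]]'
```

```text
time_s: 2.7
tcp_pos: [0.5956, 0.2078, 0.0958]
ee_rot: [[0.968, -0.25, 0.002], [-0.25, -0.968, 0.001], [0.002, -0.001, -1.0]]
wrist_force: [-0.0, 0.3, -0.1]
gripper_width: 0.003
gripper_force: 0.0
time_s: 3.1
tcp_pos: [0.5955, 0.2076, 0.0925]
ee_rot: [[0.968, -0.249, 0.002], [-0.249, -0.968, 0.001], [0.002, -0.001, -1.0]]
wrist_force: [-1.3, 0.2, 6.4]
gripper_width: 0.006
gripper_force: 3.1
```

```bash
python3 -m pendant '[[[0,0,0.01,0],[-0.05,0,0.01,0],[-0.1,0,0.01,0],[-0.15,0,0.01,0],[-0.2,0,0.01,0],[-0.25,0,0.01,0],[-0.3,0,0.01,0],[-0.3,0,0.01,0]]]'; python3 - <<'E'
from h import *
im=snap('top','pics/t2.png'); cv2.imwrite('pics/c4.png',cv2.resize(im[130:280,170:330,::-1],None,fx=4,fy=4))
E
```

```text
time_s: 3.9
tcp_pos: [0.568, 0.216, 0.0925]
ee_rot: [[0.969, -0.249, 0.006], [-0.249, -0.969, 0.003], [0.005, -0.004, -1.0]]
wrist_force: [-0.0, 0.9, 7.5]
gripper_width: 0.008
gripper_force: 3.7
```

View pics/c4.png

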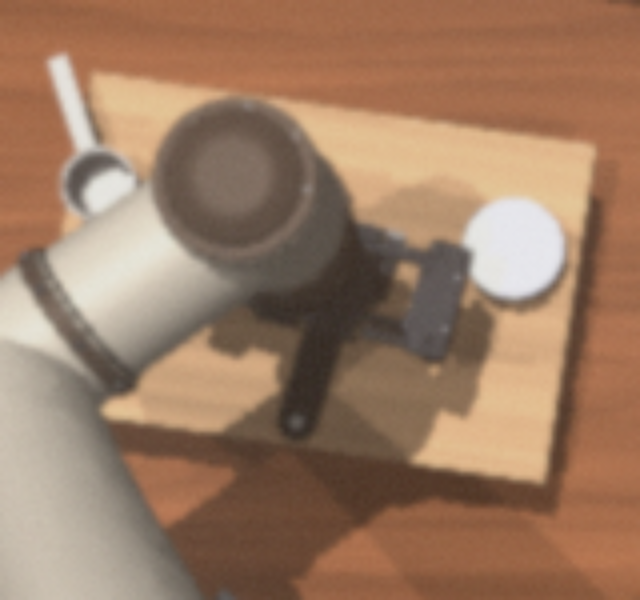

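The scraper follows the tip: its handle end is now at about (243,239), roughly 28 mm nearer the front edge. Continue the drag.

```bash
python3 -m pendant '[[[-0.05,0,0.005,0],[-0.1,0,0.005,0],[-0.15,0,0.005,0],[-0.2,0,0.005,0],[-0.25,0,0.005,0],[-0.3,0,0.005,0],[-0.35,0,0.005,0],[-0.4,0,0.005,0]]]'; python3 -m pendant '[[[-0.05,0,0,0],[-0.1,0,0,0],[-0.15,0,0,0],[-0.18,0,0,0],[-0.18,0,0,0]]]'; python3 - <<'E'
from h import *
im=snap('top','pics/t3.png'); cv2.imwrite('pics/c5.png',cv2.resize(im[130:280,170:330,::-1],None,fx=4,fy=4))
E
```

```text
time_s: 4.75
tcp_pos: [0.5306, 0.2263, 0.0924]
ee_rot: [[0.969, -0.249, 0.009], [-0.249, -0.969, 0.004], [0.008, -0.006, -1.0]]
wrist_force: [2.3, -0.5, 6.8]
gripper_width: 0.006
gripper_force: 4.0
time_s: 5.25
tcp_pos: [0.5127, 0.231, 0.0925]
ee_rot: [[0.969, -0.248, 0.008], [-0.248, -0.969, 0.004], [0.007, -0.006, -1.0]]
wrist_force: [2.1, 0.4, 10.2]
gripper_width: 0.006
gripper_force: 4.6
```

View pics/c5.png

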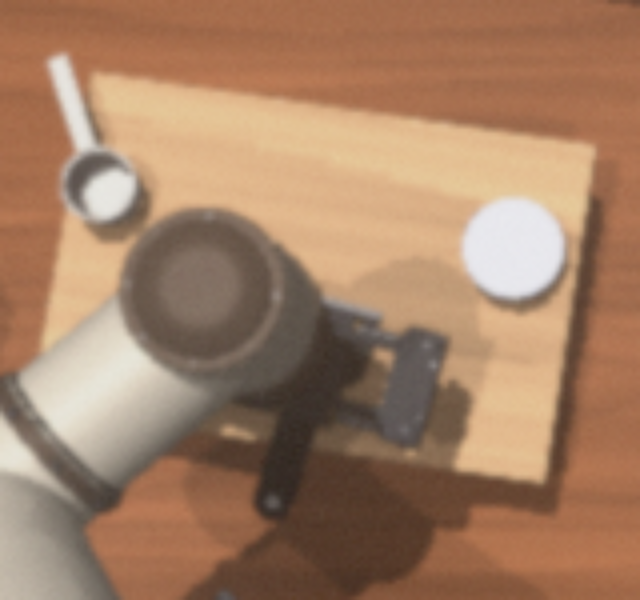

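Handle end now at ≈ (237,260), well past the front edge. I'll lift off and measure.

```bash
python3 -m pendant '[[[0,0,-0.3,0],[0,0,-0.6,0],[-0.3,0,-0.7,0],[-0.6,0,-0.7,0],[-0.75,0,-0.7,0],[-0.75,0,-0.7,0]]]' 0.2
python3 - <<'E'
from h import *
h=onz("top",237.3,260.2,.092)[:2]; print(h,inriser(h),FM)
im=snap('side','pics/s4.png'); cv2.imwrite('pics/c6.png',cv2.resize(im[130:250,290:430,::-1],None,fx=5,fy=5))
g=h+.027*np.array([.968,-.25]); print(g,rows([*g,.083],-15))
E
```

```text
time_s: 5.9
tcp_pos: [0.4358, 0.2482, 0.1594]
ee_rot: [[0.969, -0.248, 0.0], [-0.248, -0.969, 0.0], [0.0, -0.0, -1.0]]
wrist_force: [0.4, 0.4, 1.4]
gripper_width: 0.466
gripper_force: 0.0
[0.41281491 0.25966656] [-0.05186681  0.00449384] [0.46353835 0.24794078]
[0.43895091 0.25291656] (array([ 0.008, -0.05 ,  0.764]), np.float64(0.005), np.float64(-14.4))
```

View pics/c6.png

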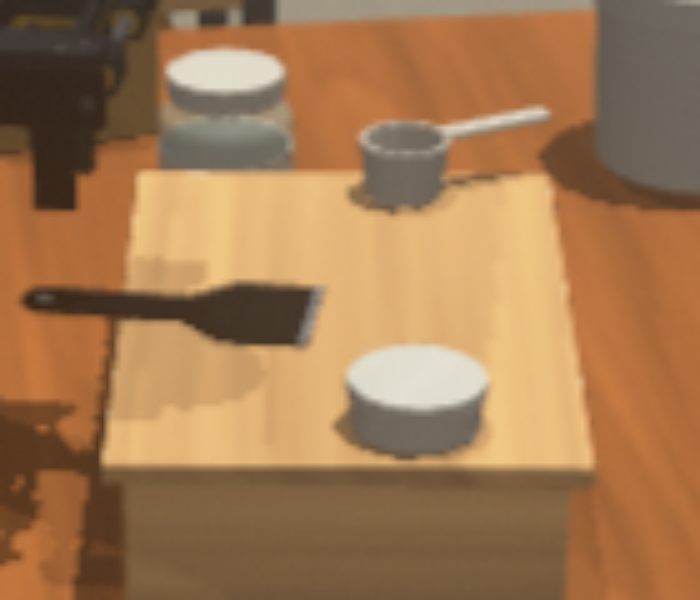

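The side crop shows the whole scraper flat on the shelf. Its handle end, at ≈ (295,190), juts over the front edge and the blade edge middle is at ≈ (352,193). I'll cross-check the pose from this view.

```bash
python3 - <<'E'
from h import *
h=onz("side",294.8,190,.092)[:2]; b=onz("side",352.4,193.4,.092)[:2]; d=b-h
yaw=np.degrees(np.arctan2(d[1],d[0])); print(h,b,np.linalg.norm(d),yaw,inriser(h))
u=d/np.linalg.norm(d)
for a in (h,np.array([.4128,.2595])):
  g=a+.028*u; print(g,rows([*g,.083],yaw))
E
```

```text
[0.41304199 0.25780715] [0.56360946 0.21806305] 0.15572461761697343 -14.786647101733942 [-0.05138112  0.00268467]
[0.44011471 0.25066098] (array([ 0.025, -0.031,  0.764]), np.float64(0.003), np.float64(-14.4))
[0.43987272 0.25235383] (array([ 0.019, -0.046,  0.764]), np.float64(0.003), np.float64(-14.4))
```

```bash
python3 -m pendant '[[[0.02,-0.04,0.2,0],[0.02,-0.04,0.4,0],[0.02,-0.04,0.6,0],[0.02,-0.04,0.7,0],[0.02,-0.04,0.755,0],[0.02,-0.04,0.755,0],[0.02,-0.04,0.755,0]]]'; python3 -m pendant '[[[0,0,0,0],[0,0,0,0],[0,0,0,0],[0,0,0,0],[0,0,0,0],[0,0,0,0],[0,0,0,0],[0,0,0,0]]]' 1
```

```text
time_s: 6.65
tcp_pos: [0.4408, 0.2518, 0.0842]
ee_rot: [[0.968, -0.25, 0.001], [-0.25, -0.968, 0.001], [0.001, -0.001, -1.0]]
wrist_force: [-0.5, 0.2, 0.2]
gripper_width: 0.802
gripper_force: 0.0
time_s: 7.45
tcp_pos: [0.4401, 0.2514, 0.0836]
ee_rot: [[0.968, -0.25, -0.0], [-0.25, -0.968, -0.0], [0.0, 0.0, -1.0]]
wrist_force: [-0.0, 0.7, 0.9]
gripper_width: 0.303
gripper_force: 30.0
```

```bash
python3 -m pendant '[[[0,0,-0.1,0],[0,0,-0.25,0],[0,0,-0.45,0],[0,0,-0.65,0],[0,0,-0.8,0],[0,0,-0.8,0],[0,0,-0.8,0],[0,0,-0.8,0]]]'; python3 - <<'E'
from h import *
im=snap('side','pics/s5.png'); cv2.imwrite('pics/c7.png',cv2.resize(im[70:250,230:430,::-1],None,fx=3,fy=3))
print(rows([.513,-.1985,.163],0))
E
```

```text
time_s: 8.25
tcp_pos: [0.4395, 0.2509, 0.1626]
ee_rot: [[0.968, -0.25, -0.002], [-0.25, -0.968, -0.001], [-0.001, 0.002, -1.0]]
wrist_force: [0.1, -1.1, -0.2]
gripper_width: 0.301
gripper_force: 30.0
(array([1.836e+00, 4.167e+00, 1.000e-03]), np.float64(-0.127), np.float64(-14.5))
```

View pics/c7.png

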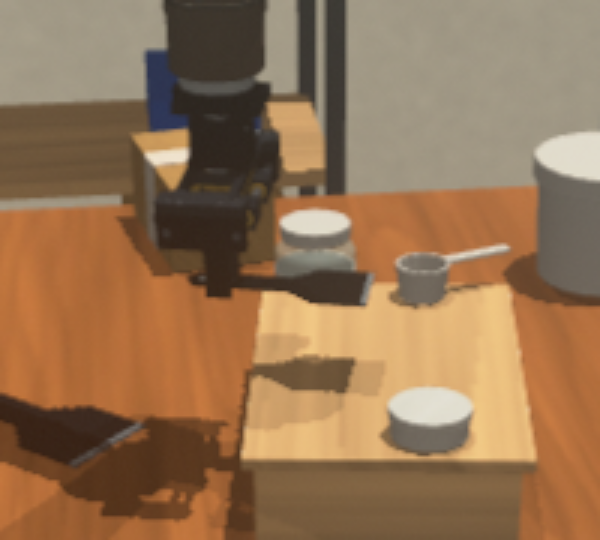

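The side crop shows the scraper held level by its handle at about crop (290,285), well clear of the shelf. Now I'll carry it to the tray.

```bash
python3 -m pendant '[[[0.05,0.15,0,0],[0.15,0.4,0,0],[0.3,0.7,0,0],[0.4,1,0,0]]]' >/dev/null
python3 -m pendant '[[[0.15,0.35,0,0],[0.3,0.7,0,0],[0.45,1,0,0]]]' >/dev/null
python3 -m pendant '[[[0.15,0.35,0,0],[0.3,0.7,0,0],[0.45,1,0,0]]]' >/dev/null
python3 -m pendant '[[[0.15,0.3,0,-0.03],[0.3,0.6,0,-0.06],[0.45,0.8,0,-0.09],[0.5,0.95,0,-0.12],[0.5,1,0,-0.127],[0.5,1,0,-0.127],[0.5,1,0,-0.127]]]'
python3 - <<'E'
from h import *
print(rows([.513,-.1985,.163],0))
E
```

```text
time_s: 10.0
tcp_pos: [0.5137, -0.1806, 0.1633]
ee_rot: [[1.0, 0.001, -0.001], [0.001, -1.0, 0.0], [-0.001, -0.0, -1.0]]
wrist_force: [-0.2, -0.3, -0.2]
gripper_width: 0.305
gripper_force: 30.0
(array([-0.007,  0.179,  0.003]), np.float64(0.0), np.float64(0.0))
```

```bash
python3 -m pendant '[[[0,0.1,0,0],[0,0.18,0.2,0],[0,0.18,0.5,0],[0,0.18,0.8,0],[0,0.18,0.9,0],[0,0.18,0.9,0],[0,0.18,0.9,0],[0,0.18,0.9,0]]]'
python3 - <<'E'
from h import *
a=snap('top','pics/t8.png')[150:275,355:475,::-1]; b=snap('side','pics/s8.png')[250:375,300:460,::-1]
cv2.imwrite('pics/c8.png',np.hstack([cv2.resize(a,(384,400)),cv2.resize(b,(416,400))]))
E
```

```text
time_s: 10.8
tcp_pos: [0.5157, -0.199, 0.0753]
ee_rot: [[1.0, 0.002, 0.003], [0.002, -1.0, -0.001], [0.003, 0.001, -1.0]]
wrist_force: [1.2, 0.8, -0.1]
gripper_width: 0.304
gripper_force: 30.0
```

View pics/c8.png

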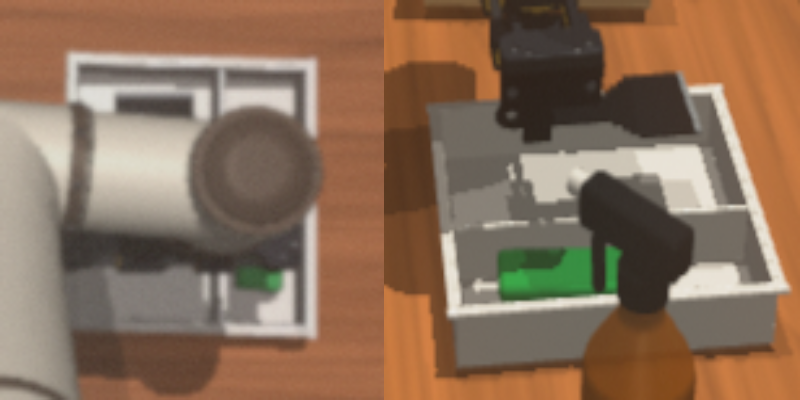

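The left half (top crop) shows the blade inside the wide compartment, with its middle at about x=155 and the walls at 80 and 210. The right half (side crop) shows the scraper level above the compartment. I'll shift back 10 mm, lower and release.

```bash
python3 -m pendant '[[[-0.1,0,0.1,0],[-0.1,0,0.3,0],[-0.1,0,0.45,0],[-0.1,0,0.55,0],[-0.1,0,0.62,0],[-0.1,0,0.65,0],[-0.1,0,0.65,0],[-0.1,0,0.65,0]]]'
```

```text
time_s: 11.7
tcp_pos: [0.5048, -0.199, 0.0091]
ee_rot: [[1.0, 0.001, 0.001], [0.001, -1.0, -0.0], [0.001, 0.0, -1.0]]
wrist_force: [-0.6, -0.5, -0.6]
gripper_width: 0.307
gripper_force: 30.0
```

```bash
python3 -m pendant '[[[0,0,0.03,0],[0,0,0.03,0],[0,0,0.03,0],[0,0,0.03,0]]]'; python3 -m pendant '[[[0,0,0,0],[0,0,0,0],[0,0,0,0],[0,0,0,0],[0,0,0,0],[0,0,0,0],[0,0,0,0],[0,0,0,0]]]' 0.4
python3 -m pendant '[[[0,0,-0.1,0],[0,0,-0.3,0],[0,0,-0.6,0],[0,0,-1,0],[0,0,-1,0]]]' >/dev/null
python3 -m pendant '[[[-0.2,0,-0.3,0],[-0.5,0,-0.6,0],[-0.9,0,-0.8,0],[-1,0,-0.8,0],[-1,0,-0.8,0]]]' 
python3 - <<'E'
from h import *
a=snap('top','pics/t9.png')[150:275,355:475,::-1]; b=snap('side','pics/s9.png')[250:375,300:460,::-1]
cv2.imwrite('pics/c9.png',np.hstack([cv2.resize(a,(384,400)),cv2.resize(b,(416,400))]))
E
```

```text
time_s: 12.1
tcp_pos: [0.5044, -0.199, 0.0057]
ee_rot: [[1.0, 0.001, 0.0], [0.001, -1.0, -0.0], [0.0, 0.0, -1.0]]
wrist_force: [-0.2, 0.6, -0.8]
gripper_width: 0.307
gripper_force: 30.0
time_s: 12.9
tcp_pos: [0.5043, -0.1989, 0.0055]
ee_rot: [[1.0, 0.001, -0.0], [0.001, -1.0, -0.0], [-0.0, 0.0, -1.0]]
wrist_force: [-0.2, -0.2, -0.1]
gripper_width: 0.601
gripper_force: 0.0
time_s: 13.9
tcp_pos: [0.4031, -0.199, 0.1863]
ee_rot: [[1.0, 0.001, 0.002], [0.001, -1.0, 0.0], [0.002, -0.0, -1.0]]
wrist_force: [-0.1, 1.0, -0.9]
gripper_width: 0.6
gripper_force: 0.0
```

View pics/c9.png

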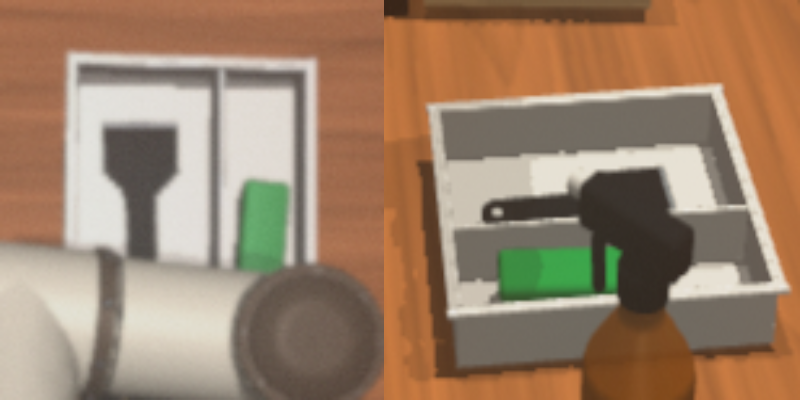

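The scraper lies flat and centred in the wide compartment. Its blade edge is at crop (140,125) in the top view and its handle end at (490,210) in the side view. The brush is undisturbed and the gripper is clear, so I'll hand in.

```bash
python3 -c "
from station import r
print(r.finish_job())"
```

```text
the job is handed in; nothing more can be done
None
```

The scraper was slid about 50 mm over the shelf edge, picked up by its handle, and now lies flat in the tray's wide compartment; the job was handed in at about 14 s, and no verdict came back.

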